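Load the tape roll and wedge a notebook flush in the edging jig

TASK

Make the edging jig ready for taping this notebook. First slip the roll of paper tape over the upright spindle, all the way down, and let it go. Then stand the wooden spacer right down in the one gap between the notebook and the stop blocks that is wide enough for it, push with it until the notebook lies flush along the metal fence, and finish like that: still gripping the spacer and firmly holding the notebook pressed against the fence, with everything else on the table left where it is.

Things in the scene. Friction and masses are not known exactly. Their poses are not given: they have to be found in the camera images.
- roll_center (a point): centre (half-way up) of the roll of paper tape, a white ring 58 mm across and 40 mm tall with a 24 mm hole right through, 0.06 to 0.13 kg; it stands on the mat, hole upright (its z axis)
- spindle: fixed stand: round dark steel foot 80 mm across and 12 mm high, with one upright steel pin 16 mm thick rising from its middle to 62 mm above the work surface. Origin: on the pin's axis at the work surface. The roll is seated when it lies on the foot, its centre 32 mm above this origin
- spacer_center (a point): centre of the wooden spacer, a loose block 18 mm thick (its x axis), 36 mm wide (its y axis) and 80 mm tall (z), standing upright on the mat
- book_center (a point): centre of the grey hardback notebook, 85 mm (its x) x 190 mm (its y) x 20 mm thick, 0.25 to 0.5 kg, lying loose and flat on the jig's white base, its x axis roughly towards the fence, not quite touching it and a little askew (4 to 6 mm off, up to 0.03 rad). Smooth cover; it slides on the base under some 1 to 2 N
- fence: fixed aluminium fence of the jig, 220 mm long, 30 mm high, 12 mm thick, on the side of the notebook away from the robot. Origin: middle of the face that looks at the notebook, at the top of the base (12 mm above the work surface). x points from the notebook into the fence, y along it, z up. Flush, the notebook's centre is at x = -42.5 mm here
- stop_a: thinnest of three fixed wooden stop blocks side by side (order varies), 52 mm apart along the rail on the jig's robot side, facing the notebook: 10 mm thick (x 0 to 10), 46 wide, 22 high. Origin: middle of its back face on the rail, at the base's top, 125 mm from the fence's face; x to the fence, y along the rail, z up. The gap here, 30 mm when the notebook is flush, is the only one the spacer fits
- stop_b: a thicker stop block, same frame, 26 mm thick, 46 mm wide, 22 mm high: gap at most 14 mm, too narrow for the spacer
- stop_c: the thickest stop block, same frame, 30 mm thick, 46 mm wide, 22 mm high: gap at most 10 mm, too narrow for the spacer
- folder: bystander, to be left alone: bone folder: flat off-white strip 130 x 22 x 5 mm, lying down; origin at its underside
- cork: bystander, to be left alone: cork, 40 mm across, 30 mm tall, standing; origin at its underside
- bobbin: bystander, to be left alone: small wooden thread bobbin, 36 mm across, 42 mm tall, standing (it has no hole); origin at its underside
- awl: bystander, to be left alone: awl with a turned wooden handle, 120 mm long, lying down; origin at its underside
- ruler: bystander, to be left alone: aluminium ruler 320 x 30 x 4 mm, lying down; origin at its underside
- glue: bystander, to be left alone: glue jar, 68 mm across, 90 mm tall; origin at its underside
- weight: bystander, to be left alone: dark steel pressing weight 60 x 90 x 45 mm; origin at its underside
Not all that is in view belongs to the job. What is shaped like the part that bears roll_center but purple is not meant.

How it is judged:
By the outcome, as a careful person would: the job done as asked, in the order asked, and still so for the second after the job is handed in, while the arm keeps its last pose, push and grip.
It also fails if it takes over 61 s, if anything falls off the work surface, if the arm or the gripper's body presses on something with over 40 N, if the wrist force passes 120 N, or if a joint passes its speed limit or range.

ROBOT

A 6-joint arm with a two-finger parallel gripper is mounted at the origin on the work surface. World frame = base frame: x ahead of the robot, y to its left, z up, the work surface at z = 0. Lengths are in mm, angles in rad, forces in N, time in s.
With the tool pointing down it reaches from about 275 to 1000 mm from the base axis. Payload 8.4 kg.
Tool frame: the origin (TCP) lies midway between the tips of the shut fingers; the grasp point (between the pads) lies 19 mm behind it; y points along the fingers, z is the direction in which the jaws open and shut, and the axes are right-handed (so a half turn about y gives the same grasp; the last joint's range is limited). The gripper opens to 85 mm and grips with 20 to 120 N. Pads are 22 mm wide; open, the fingers measure 114 mm over their backs; the gripper's body (76 mm by 85 mm) begins 54 mm behind the grasp point. The pads swing forward as they close: fully open they stand 13 mm farther back than shut.
Start: joints at [-1.215, 0.353, 1.633, -0, 1.155, -0.002], TCP at [218.883, -585.421, 231.281] pointing down, gripper open.
Joint ranges: [-2.63, 2.63], [-0.92, 2.1], [0.06, 2.66], [-1.3, 4.44], [0, 2.69], [-3.02, 3.02]. Speed limits (rad/s): [2.22, 2.22, 2.79, 3.14, 3.14, 3.14].

INTERFACE

Orientations are given as [roll, pitch, yaw] about the fixed x, y, z axes, in that order (R = Rz(yaw) Ry(pitch) Rx(roll)).
In Python, from rig import r gives the robot as it stands. The module is installed in compiled form; this text tells all that it offers.
- The arm moves only by the tool apply_moves, never from a script. Its argument "plan" is text: rows parted by semicolons, each of 7 numbers parted by spaces: the shift along the tool's x, y, z in cm, then the turn, a rotation vector about the tool's x, y, z in degrees, then the closure, from 0 (fully open) to 1 (shut). A call has 1 to 20 rows; each row shifts and turns the pose as measured when the row begins, along the tool's axes as they then stand; what a row does not reach is not made up. A row lasts 1/10 s, in which the tool goes at most 50 mm and 8.59 degrees, less where a joint would pass 70% of its speed; a pose out of reach is approached as far as the arm can. A call is refused whole if a number of a shift passes 5 or a number of a turn 8.59, either way. A call with a gripper value outside its range is refused whole. The fingers move at their own pace and stop on an object; "squeeze" is the grip in N (left out, the last holds). Time passes only in rows, so rows that do not move let the fingers close. It gives the time, the measured TCP pose, the force and the opening at its end, in the units of the state.
- r.sense(): the state, without advancing time (a new reading comes with each control period).
- r.grab_frame(name): name is "scene" or "top" or "wrist"; returns the picture (480x640x3 uint8, blue, green, red); there is no depth.
- r.get_calibration(name): a dict with "vertical_fov" (degrees; the focal length in pixels is half the picture's height over the tangent of half this angle, whatever the lens; pixels are square), "cx", "cy" (the principal point, pixels), "D" ([k1, k2, p1, p2, k3] as OpenCV has them; the pictures are not rectified), "R" (3x3) and "t" (3): a world point X has camera coordinates R X + t; the wrist camera has in their place "hand_eye" (4x4, takes a point from camera to tool coordinates, whose origin is the TCP and whose axes are the tool frame's). Camera axes: x right, y down, z forward; pixel columns grow to the right and rows downward; lengths in mm; the calibration is good to about 2 mm. A picture is of the moment at which its call begins: read the wrist's pose just before it. get_calibration takes no time and is no camera call.
- r.sign_off(): hands the job in, once; it reports no verdict.
The state is a dict: "clock": time; "qpos": joint angles; "qvel": joint speeds; "joint_efforts": joint torques, N m; "eef_pos": TCP position; "tcp_rot": TCP orientation; "contact_force": force on the tool from outside, world axes, zero at the start; "wrist_torque": the same for the moment, N m; "opening": opening from 0.0 (shut) to 1.0 (fully open).
Only numpy, scipy, OpenCV 4.12 (cv2) and the standard library are available. Lean on these libraries where they do the work, as an engineer would, in place of code of your own. Each camera call takes 0.05 s, during which the arm holds its last target. There are 200 camera calls.

## Working session

There is one attempt and no reset: what is moved stays moved. The work goes in short steps, Python scripts to look and compute and a tool call to move; the robot and the scene stay as the last step left them, time stands still between calls to the robot, and variables do not carry over. Pictures are saved under pics/ and viewed, about 8 in all and at most 12, crops included, and the job is handed in when it is done.

Besides the shell and the picture viewer there is one more tool, called as name(argument=value, ...) on one line, values as JSON. apply_moves: Moves the arm, as the interface text tells. Its arguments: {"type":"object","properties":{"plan":{"type":"string"},"squeeze":{"type":"number"}},"required":["plan"]}

```bash
mkdir -p pics; ls; python3 - <<'E'
from rig import r
import cv2,json
print(r.sense())
for n in ["scene","top","wrist"]:
    c=r.get_calibration(n); print(n,c)
for n in ["scene","top"]:
    cv2.imwrite(f"pics/{n}0.png",r.grab_frame(n))
E
```

```text
pics
{'clock': 0.0, 'qpos': array([-1.21541123e+00,  3.53646887e-01,  1.63414282e+00,  1.77000171e-05,
        1.15523544e+00, -2.41054220e-03]), 'qvel': array([-1.59408567e-03,  6.72186728e-05, -4.47601903e-05, -1.32385852e-03,
       -2.52757193e-04, -1.63670407e-03]), 'joint_efforts': array([ 3.71615170e-03, -6.05249405e+01, -3.42069340e+01,  4.13323323e-04,
        9.42733604e-03, -5.78071990e-07]), 'eef_pos': array([ 218.70879381, -584.95720519,  230.55877222]), 'tcp_rot': array([-1.57222878e+00,  1.96363533e-05, -2.78380419e+00]), 'contact_force': array([-0.46260928,  0.32085345, -0.28618031]), 'wrist_torque': array([0.01441213, 0.05276166, 0.00247756]), 'opening': 0.9966635553802459}
scene {'vertical_fov': 56.73137961576216, 'cx': 314.6190349622894, 'cy': 240.73534609609428, 'D': array([-0.06684185,  0.        ,  0.        ,  0.        ,  0.        ]), 'R': array([[-0.61202271,  0.79058264, -0.02018131],
       [ 0.46125047,  0.33611161, -0.82114371],
       [-0.64239879, -0.51186724, -0.57036455]]), 't': array([ 297.24940459, -234.76023694, 1436.98423557])}
top {'vertical_fov
[... 178 characters left out ...]
 -0.99997652, -0.0048716 ],
       [-0.99464078, -0.00429028, -0.10330201],
       [ 0.10327868,  0.00534333, -0.99463811]]), 't': array([  84.87375998,  585.13095158, 1704.90219364])}
wrist {'vertical_fov': 62.08948106042842, 'cx': 321.07931280883423, 'cy': 230.8956279959627, 'D': array([-0.054706,  0.      ,  0.      ,  0.      ,  0.      ]), 'hand_eye': array([[ 6.09085964e-05,  9.52416795e-01,  3.04798696e-01,
        -7.82095424e+01],
       [ 4.62000620e-04, -3.04798691e-01,  9.52416686e-01,
        -1.42751696e+02],
       [ 9.99999891e-01,  8.28068230e-05, -4.58582010e-04,
         1.21777337e+00],
       [ 0.00000000e+00,  0.00000000e+00,  0.00000000e+00,
         1.00000000e+00]])}
```

View pics/top0.png

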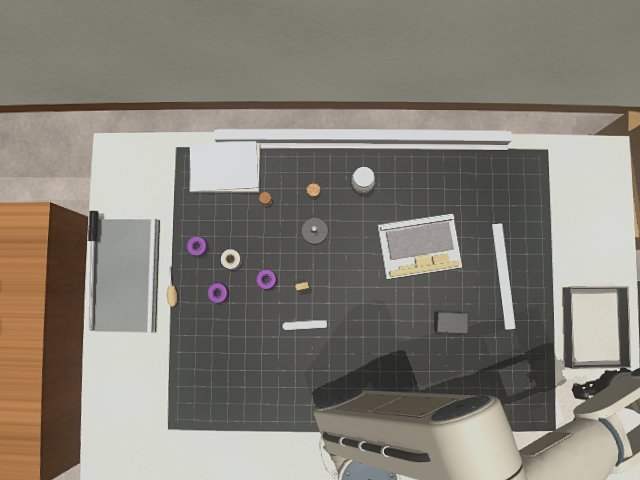

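View pics/scene0.png

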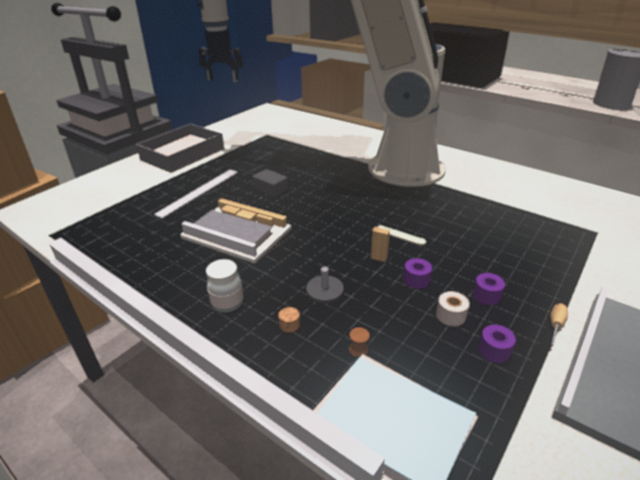

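Top view: the roll candidates are the white ring at (230,259) and purple rings at (197,246), (217,293) and (266,279). The white one fits the description. The spindle is at (314,231), the spacer at (302,286) and the jig at (420,247). Next I'll measure these and check an enlarged crop.

```bash
cat > h.py <<'E'
from rig import r
import cv2, numpy as np
from scipy.spatial.transform import Rotation as Ro
def K(c):
    f=240/np.tan(np.radians(c["vertical_fov"])/2); return np.array([[f,0,c["cx"]],[0,f,c["cy"]],[0,0,1]])
def ext(n,pose=None):
    c=r.get_calibration(n)
    if n!="wrist": return K(c),c["D"],c["R"],c["t"]
    p,e=pose; A=Ro.from_euler("xyz",e).as_matrix(); H=c["hand_eye"]
    Rcw=A@H[:3,:3]; pc=A@H[:3,3]+p
    return K(c),c["D"],Rcw.T,-Rcw.T@pc
def ray(n,uv,z,pose=None):
    k,D,R,t=ext(n,pose); u=cv2.undistortPoints(np.float64(uv).reshape(-1,1,2),k,D).reshape(-1,2)
    d=np.c_[u,np.ones(len(u))]@R; o=-R.T@t
    return o+d*((z-o[2])/d[:,2])[:,None]
def proj(n,X,pose=None):
    k,D,R,t=ext(n,pose); return cv2.projectPoints(np.float64(X).reshape(-1,1,3),R,np.float64(t),k,D)[0].reshape(-1,2)
def blobs(mask,amin=30):
    cs,_=cv2.findContours(mask.astype(np.uint8),cv2.RETR_EXTERNAL,cv2.CHAIN_APPROX_NONE)
    return [c for c in cs if cv2.contourArea(c)>=amin]
def wshot(name):
    s=r.sense(); im=r.grab_frame("wrist"); cv2.imwrite(f"pics/{name}.png",im)
    np.save(f"pics/{name}.npy",np.r_[s["eef_pos"],s["tcp_rot"]]); return im,(s["eef_pos"],s["tcp_rot"])
def wload(name):
    p=np.load(f"pics/{name}.npy"); return cv2.imread(f"pics/{name}.png"),(p[:3],p[3:])
E
python3 - <<'E'
from h import *
im=cv2.imread("pics/top0.png"); 
pts={"roll":((230,259),40),"spindle":((314,229),62),"spacer":((302,286),80),"weight":((452,322),45),"glue":((363,178),90),"bob_l":((265,198),42),"cork":((313,189),30)}
for n,(uv,z) in pts.items(): print(n,ray("top",[uv],z).round(0))
print("jig base corners",ray("top",[(379,224),(453,215),(461,268),(387,278)],12).round(0))
print("book",ray("top",[(386,236),(449,222),(453,247),(391,258)],32).round(0))
a=cv2.resize(im[220:310,180:340],(800,450),interpolation=3)
cv2.imwrite("pics/crop.png",a)
E
```

```text
roll [[548. 392.  40.]]
spindle [[635. 144.  62.]]
spacer [[468. 176.  80.]]
weight [[ 366. -260.   45.]]
glue [[781.   2.  90.]]
bob_l [[731. 291.  42.]]
cork [[761. 149.  30.]]
jig base corners [[ 658.  -50.   12.]
 [ 687. -275.   12.]
 [ 526. -296.   12.]
 [ 495.  -73.   12.]]
book [[ 619.  -69.   32.]
 [ 662. -258.   32.]
 [ 587. -269.   32.]
 [ 554.  -84.   32.]]
```

View pics/crop.png

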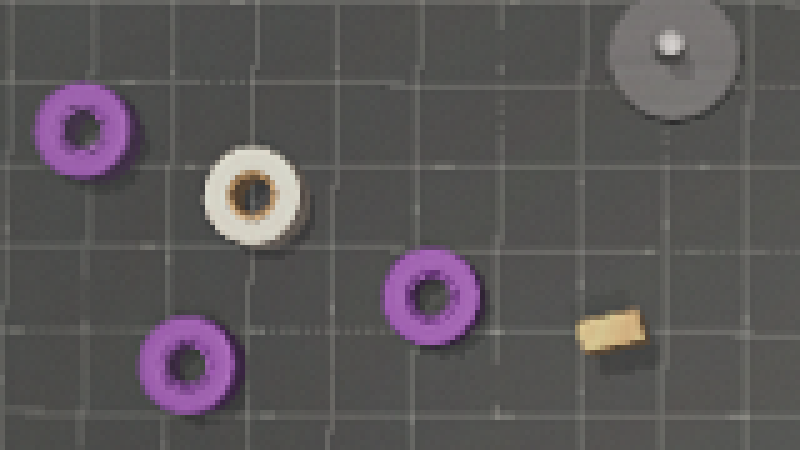

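The crop shows the white ring with its hole at crop (252,195), three purple decoys, and the spacer at (610,330). I'll take the white ring. First I turn to yaw −π/2, then travel.

apply_moves(plan="0 0 0 0 -8.5 0 0;0 0 0 0 -8.5 0 0;0 0 0 0 -8.5 0 0;0 0 0 0 -8.5 0 0;0 0 0 0 -8.5 0 0;0 0 0 0 -8.5 0 0;0 0 0 0 -8.5 0 0;0 0 0 0 -8.5 0 0;0 0 0 0 -1.5 0 0;-4.4 0 1.5 0 0 0 0;-4.4 0 1.5 0 0 0 0;-4.4 0 1.5 0 0 0 0;-4.4 0 1.5 0 0 0 0;-4.4 0 1.5 0 0 0 0;-4.4 0 1.5 0 0 0 0;-4.4 0 1.5 0 0 0 0;-4.4 0 1.5 0 0 0 0;-4.4 0 1.5 0 0 0 0;-4.4 0 1.5 0 0 0 0;-4.4 0 1.5 0 0 0 0")

```text
clock: 2.1
eef_pos: [373.1, -81.3, 227.2]
tcp_rot: [-1.574, 0.009, -1.557]
contact_force: [1.7, 0.2, -0.6]
opening: 0.999
```

apply_moves(plan="1.3 0 4.8 0 0 0 0;1.3 0 4.8 0 0 0 0;1.3 0 4.8 0 0 0 0;1.3 0 4.8 0 0 0 0;0 0 0 0 0 0 0;0 0 0 0 0 0 0")

```text
clock: 2.7
eef_pos: [571.3, -120.2, 223.2]
tcp_rot: [-1.576, 0.011, -1.542]
contact_force: [-0.3, -0.5, 0.5]
opening: 1.002
```

```bash
python3 -c "
from h import *
im,p=wshot('jig');print(p)"
```

```text
(array([ 571.31007294, -120.16824252,  223.19335138]), array([-1.57620417,  0.01148797, -1.54229806]))
```

View pics/jig.png

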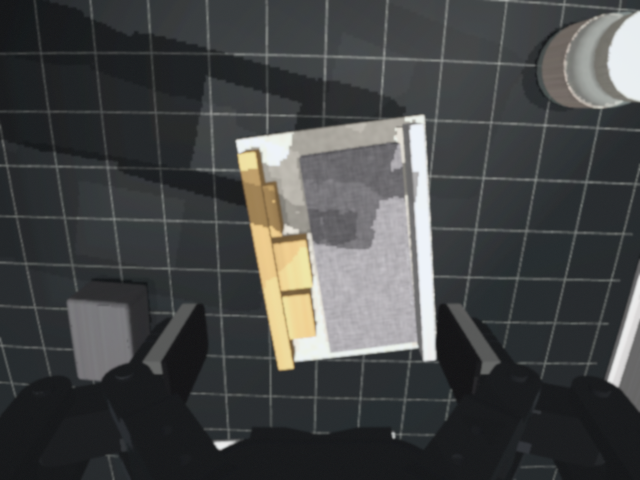

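The thinnest stop (stop_a) is the upper one at about (272,208), at the +y end. The other stops are at (293,262) and (298,313), the fence is on the right at (415–430,120–360), and the notebook is in between. I'll enlarge for precise edges.

```bash
python3 -c "
from h import *
im,p=wload('jig')
c=im[105:255,230:440]; c=cv2.resize(c,None,fx=3.8,fy=3.8,interpolation=cv2.INTER_CUBIC)
cv2.imwrite('pics/jigc.png',c)
g=cv2.cvtColor(im,cv2.COLOR_BGR2GRAY)
for v in (150,200,250,300,340): print(v,list(zip(range(396,442,1),g[v,396:442].tolist())) if v in(200,300) else '')
"
```

```text
150 
200 [(396, 177), (397, 176), (398, 175), (399, 173), (400, 170), (401, 170), (402, 171), (403, 169), (404, 171), (405, 194), (406, 208), (407, 193), (408, 153), (409, 119), (410, 107), (411, 104), (412, 106), (413, 121), (414, 152), (415, 191), (416, 223), (417, 238), (418, 241), (419, 242), (420, 242), (421, 242), (422, 242), (423, 242), (424, 242), (425, 241), (426, 237), (427, 229), (428, 215), (429, 172), (430, 105), (431, 68), (432, 63), (433, 63), (434, 63), (435, 62), (436, 63), (437, 64), (438, 64), (439, 63), (440, 63), (441, 63)]
250 
300 [(396, 175), (397, 174), (398, 176), (399, 179), (400, 180), (401, 180), (402, 179), (403, 179), (404, 180), (405, 179), (406, 179), (407, 180), (408, 180), (409, 181), (410, 183), (411, 182), (412, 179), (413, 169), (414, 145), (415, 119), (416, 109), (417, 108), (418, 119), (419, 162), (420, 211), (421, 234), (422, 241), (423, 242), (424, 242), (425, 242), (426, 242), (427, 242), (428, 242), (429, 242), (430, 242), (431, 241), (432, 233), (433, 210), (434, 153), (435, 83), (436, 55), (437, 52), (438, 51), (439, 51), (440, 51), (441, 51)]
340
```

View pics/jigc.png

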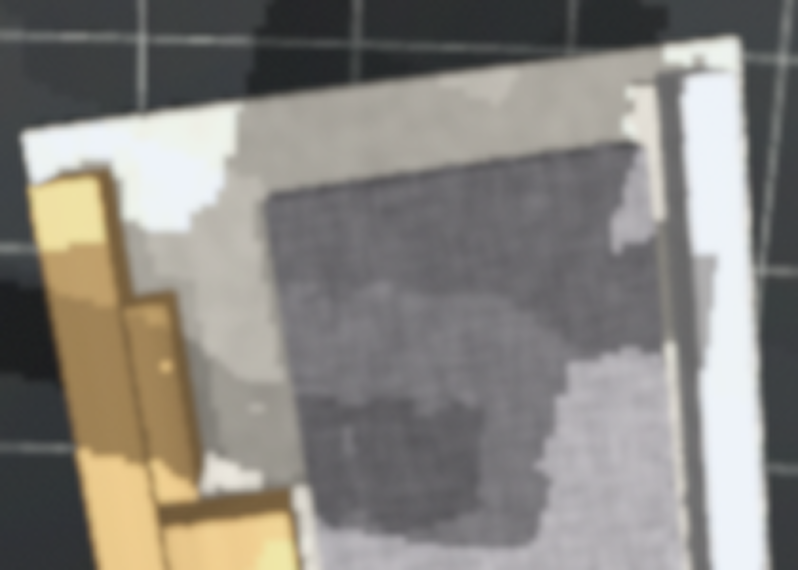

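```bash
python3 -c "
from h import *
im,p=wload('jig')
f=lambda a:[(230+x/3.8,105+y/3.8) for x,y in a]
A=ray('wrist',[(414.3,200),(419.2,300)],42,p);print('fence',A.round(1))
A2=ray('wrist',[(412.9-0,170),(421.0,337)],42,p)
d=A[0]-A[1];th=np.arctan2(-d[0],d[1]);print('fence yaw',th)
fx=np.array([np.cos(th),np.sin(th)]);fy=np.array([-fx[1],fx[0]])
fr=ray('wrist',f([(682,75)]),42,p)[0]
print('fence end',fr)
o=fr[:2]-110*fy; o=o+fx*((A.mean(0)[:2]-o)@fx); print('fence origin',o)
def loc(n,a,z):
    P=ray('wrist',f(a),z,p)[:,:2]; print(n,np.c_[(P-o)@fx,(P-o)@fy].round(1).tolist())
loc('book L edge',[(267,190),(300,430),(315,540)],32)
loc('book +y edge',[(635,143)],32)
loc('rail front top z34?',[(107,172),(125,300)],34)
loc('stopa',[(125,300),(178,293),(203,490),(160,505)],34)
loc('stop front bottom',[(178,293),(203,490)],12)
loc('stop2',[(160,505),(290,490)],34)
loc('base corners',[(22,130),(740,38)],12)
for n,X in (('stopa gap',o+fx*-100+fy*52),):print(n,X)
"
```

```text
fence [[ 648.5 -115.3   42. ]
 [ 662.1 -207.2   42. ]]
fence yaw 0.1462561319144872
fence end [639.00310849 -54.5882166   42.        ]
fence origin [ 655.58116757 -163.33321124]
book L edge [[-90.3, 95.3], [-89.9, 40.5], [-89.8, 13.6]]
book +y edge [[-9.5, 96.2]]
rail front top z34? [[-124.2, 103.5], [-124.7, 75.3]]
stopa [[-124.7, 75.3], [-112.7, 75.4], [-113.8, 29.4], [-124.3, 26.9]]
stop front bottom [[-115.8, 71.8], [-116.9, 22.8]]
stop2 [[-124.3, 26.9], [-93.9, 27.1]]
base corners [[-145.9, 113.6], [19.2, 114.9]]
stopa gap [ 549.0705714  -126.46190934]
```

apply_moves(plan="-4.8 0 0 0 0 0 0;-4.8 0 0 0 0 0 0;-4.8 0 0 0 0 0 0;-4.8 0 0 0 0 0 0;-4.8 0 0 0 0 0 0;-4.8 0 0 0 0 0 0;-4.8 0 0 0 0 0 0;-4.8 0 0 0 0 0 0;-4.8 0 0 0 0 0 0;-4.8 0 0 0 0 0 0;-4 0 0 0 0 0 0;0 0 0 0 0 0 0;0 0 0 0 0 0 0")

```text
clock: 4.05
eef_pos: [541.9, 412.6, 232.8]
tcp_rot: [-1.576, 0.011, -1.549]
contact_force: [0.1, -0.9, -0.4]
opening: 0.999
```

```bash
python3 -c "
from h import *
im,p=wshot('roll');print(p)
print('pred roll px',proj('wrist',[(548,392,40),(635,144,62),(468,176,80)],p))
hsv=cv2.cvtColor(im,cv2.COLOR_BGR2HSV)
m=cv2.inRange(hsv,(0,0,150),(40,60,255))
for c in blobs(m,300):
  e=cv2.minEnclosingCircle(c); print(e,cv2.contourArea(c), ray('wrist',[e[0]],40,p).round(1))
"
```

```text
(array([541.91845225, 412.57578786, 232.82867148]), array([-1.57601508,  0.01067646, -1.54851014]))
pred roll px [[328.03069202 222.78356406]
 [405.91691457 462.06120787]
 [238.84620132 448.97916542]]
((306.1821594238281, 227.90310668945312), 16.543561935424805) 395.0 [[528.9 386.9  40. ]]
((552.0, 214.5), 86.00155639648438) 1032.5 [[746.3 404.5  40. ]]
```

View pics/roll.png

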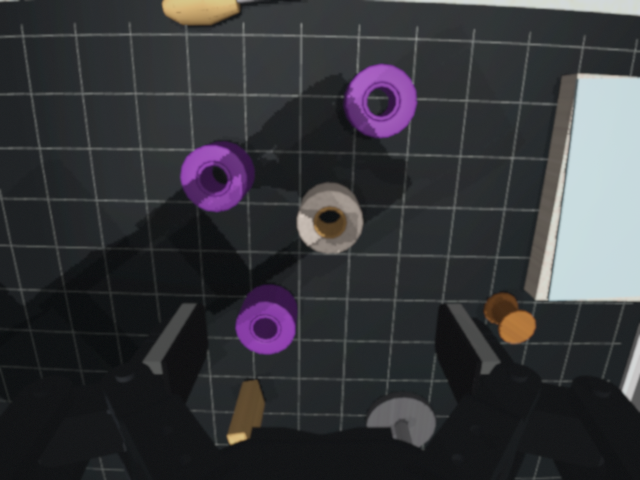

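The roll's top face is centred at about (330,222), matching the overhead estimate of (328,223), so roll ≈ (549.5, 392.5). The purple decoys are at (381,100), (217,178) and (265,325). The spacer top is at (240,435) and the spindle at (402,425).

```bash
cat >> h.py <<'E'
def go(target,yaw=-np.pi/2,tilt=True):
    s=r.sense(); A=Ro.from_euler("xyz",s["tcp_rot"]); B=Ro.from_euler("xyz",[-np.pi/2,0,yaw])
    d=A.inv().apply(np.array(target)-s["eef_pos"])/10; w=np.degrees((A.inv()*B).as_rotvec())
    print("pose",s["eef_pos"].round(1),s["tcp_rot"].round(3),"F",s["contact_force"].round(1),"op",round(s["opening"],3)); print("shift cm",d.round(2),"turn deg",w.round(2),"rows",np.ceil(np.linalg.norm(d)/4.7))
E
python3 -c "
from h import *
print(ray('wrist',[(330,222)],40,wload('roll')[1]))
go((549.5,392.5,12))"
```

```text
[[549.70660088 392.75515739  40.        ]]
pose [542.  412.4 232.9] [-1.576  0.011 -1.549] F [ 0.9 -0.4 -0.3] op 0.997
shift cm [ 2.25 22.06  0.82] turn deg [ 0.31  1.24 -0.64] rows 5.0
```

apply_moves(plan="2 0 0.8 0.3 1.2 -0.6 0;0 4.5 0 0 0 0 0;0 4.5 0 0 0 0 0;0 4.5 0 0 0 0 0;0 0 0 0 0 0 0")

```text
clock: 4.6
eef_pos: [554.1, 381.2, 98.5]
tcp_rot: [-1.565, -0.0, -1.58]
contact_force: [-0.7, -0.4, -0.4]
opening: 0.996
```

```bash
python3 -c "
from h import *
go((549.5,392.5,12))"
```

```text
pose [554.1 381.2  98.5] [-1.565 -0.    -1.58 ] F [-0.7 -0.4 -0.4] op 0.996
shift cm [-1.13  8.65 -0.52] turn deg [-0.33 -0.54  0.02] rows 2.0
```

apply_moves(plan="-1.1 2 -0.5 -0.3 -0.5 0 0;0 2.5 0 0 0 0 0;0 2 0 0 0 0 0;0 0 0 0 0 0 0")

```text
clock: 5.0
eef_pos: [554.4, 387.0, 40.3]
tcp_rot: [-1.565, 0.001, -1.579]
contact_force: [0.7, -0.2, -1.2]
opening: 1.001
```

```bash
python3 -c "
from h import *
go((549.5,392.5,12))"
```

```text
pose [554.4 387.   40.3] [-1.565e+00  1.000e-03 -1.579e+00] F [ 0.7 -0.2 -1.2] op 1.001
shift cm [-0.54  2.82 -0.51] turn deg [-0.31 -0.46 -0.05] rows 1.0
```

apply_moves(plan="-0.6 1.4 -0.6 -0.3 -0.5 0 0;-0.2 1.4 -0.2 0 0 0 0;0 0 0 0 0 0 0")

```text
clock: 5.3
eef_pos: [549.3, 395.5, 16.2]
tcp_rot: [-1.566, 0.004, -1.572]
contact_force: [-0.3, 0.4, -0.6]
opening: 1.0
```

```bash
python3 -c "
from h import *
go((549.5,392.5,12))"
```

```text
pose [549.3 395.5  16.2] [-1.566  0.004 -1.572] F [-0.3  0.4 -0.6] op 1.0
shift cm [0.3  0.42 0.02] turn deg [-0.28 -0.06 -0.24] rows 1.0
```

Close on the roll.

apply_moves(plan="0.3 0.4 0 0 0 0 0;0 0 0 0 0 0 0.3;0 0 0 0 0 0 0.5;0 0 0 0 0 0 0.7;0 0 0 0 0 0 0.7;0 0 0 0 0 0 0.7;0 0 0 0 0 0 0.7;0 0 0 0 0 0 0.7", squeeze=35)

```text
clock: 6.1
eef_pos: [550.2, 393.0, 13.9]
tcp_rot: [-1.564, 0.005, -1.571]
contact_force: [-0.5, -1.1, -0.2]
opening: 0.663
```

```bash
python3 -c "
from h import *
go((549.5,392.5,120))"
```

```text
pose [550.2 393.   13.9] [-1.564  0.005 -1.571] F [-0.5 -1.1 -0.2] op 0.663
shift cm [-1.000e-02 -1.061e+01  0.000e+00] turn deg [-0.4  -0.04 -0.31] rows 3.0
```

apply_moves(plan="0 -4 0 -0.4 0 -0.3 0.7;0 -4.5 0 0 0 0 0.7;0 -4 0 0 0 0 0.7;4.7 0 1.2 0 0 0 0.7;4.7 0 1.2 0 0 0 0.7;4.7 0 1.2 0 0 0 0.7;4.7 0 1.2 0 0 0 0.7;4.7 0 1.2 0 0 0 0.7;4.7 0 1.2 0 0 0 0.7;4.7 0 1.2 0 0 0 0.7;0 0 0 0 0 0 0.7;0 0 0 0 0 0 0.7")

```text
clock: 7.3
eef_pos: [637.2, 53.5, 144.3]
tcp_rot: [-1.568, -0.0, -1.568]
contact_force: [-0.3, -0.4, -1.0]
opening: 0.666
```

```bash
python3 -c "
from h import *
im,p=wshot('spin')
go((635,144,130))
print(proj('wrist',[(635,144,62),(635,144,0),(635,144,12)],p).round(1))"
```

```text
pose [637.2  53.7 144.3] [-1.568e+00 -1.000e-03 -1.567e+00] F [-0.   0.7 -1.6] op 0.667
shift cm [-9.03  1.42 -0.19] turn deg [-0.18  0.21  0.05] rows 2.0
[[316.   77.8]
 [316.8  83.5]
 [316.7  82.6]]
```

View pics/spin.png

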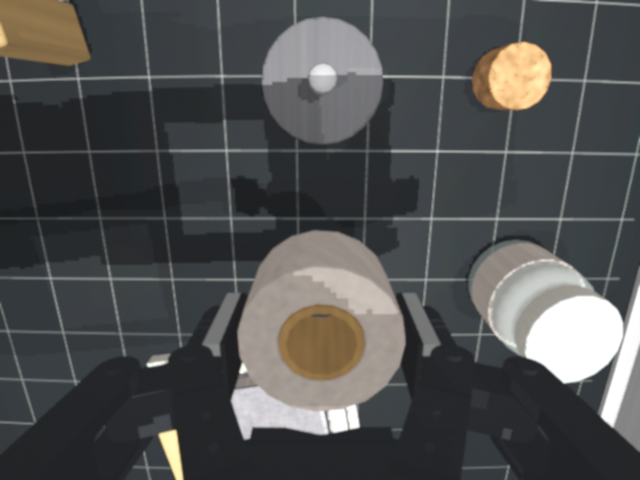

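Seen here: the roll is firmly gripped with its hole centre at (321,342), and the pin top is at (322,77) on a foot centred at (322,80).

```bash
python3 -c "
from h import *
im,p=wload('spin')
a=ray('wrist',[(322,77)],62,p);b=ray('wrist',[(321.5,342)],p[0][2]+26.1,p);f=ray('wrist',[(322.5,80)],12,p)
print('pin',a,'foot',f,'hole',b, 'hole-TCP',b-p[0])
T=p[0]+(a[0]-b[0])*[1,1,0]; T[2]=100; go(T)"
```

```text
pin [[638.19034008 144.39890657  62.        ]] foot [[638.79216584 145.60759428  12.        ]] hole [[637.71911938  53.7329984  170.41196573]] hole-TCP [[ 0.52411631  0.22925609 26.1       ]]
pose [637.2  53.7 144.3] [-1.568e+00 -1.000e-03 -1.567e+00] F [-0.   0.7 -1.6] op 0.667
shift cm [-9.05  4.43  0.07] turn deg [-0.18  0.21  0.05] rows 3.0
```

apply_moves(plan="-4.6 1 0.1 -0.2 0.2 0 0.7;-4.5 1 0 0 0 0 0.7;0 2 0 0 0 0 0.7;0 0 0 0 0 0 0.7")

```text
clock: 7.75
eef_pos: [637.3, 152.2, 103.8]
tcp_rot: [-1.57, -0.0, -1.568]
contact_force: [-1.4, -0.6, -0.6]
opening: 0.669
```

```bash
python3 -c "
from h import *
go((638,144.3,90))"
```

```text
pose [637.3 152.2 103.8] [-1.57  -0.    -1.568] F [-1.4 -0.6 -0.6] op 0.669
shift cm [0.79 1.39 0.07] turn deg [-0.07  0.15  0.01] rows 1.0
```

apply_moves(plan="0.8 0.8 0.1 0 0.1 0 0.7;0 0 0 0 0 0 0.7;0 0 0 0 0 0 0.7")

```text
clock: 8.05
eef_pos: [638.2, 145.1, 96.6]
tcp_rot: [-1.569, 0.0, -1.568]
contact_force: [0.7, -0.2, -0.6]
opening: 0.67
```

```bash
python3 -c "
from h import *
go((638,144.3,60))"
```

```text
pose [638.2 145.1  96.6] [-1.569  0.    -1.568] F [ 0.7 -0.2 -0.6] op 0.67
shift cm [ 0.08  3.66 -0.03] turn deg [-0.1   0.19 -0.  ] rows 1.0
```

apply_moves(plan="0.1 1.2 0 0 0 0 0.7;0 1.2 0 0 0 0 0.7;0 1.2 0 0 0 0 0.7;0 0 0 0 0 0 0.7")

```text
clock: 8.45
eef_pos: [639.0, 142.4, 58.8]
tcp_rot: [-1.567, 0.0, -1.57]
contact_force: [-0.1, -0.2, -1.5]
opening: 0.671
```

apply_moves(plan="-0.2 1 -0.1 0 0 0 0.7;-0.1 1 0 0 0 0 0.7;0 0.8 0 0 0 0 0.7;0 0 0 0 0 0 0.7;0 0 0 0 0 0 0.7")

```text
clock: 8.95
eef_pos: [637.7, 145.6, 27.2]
tcp_rot: [-1.569, 0.0, -1.57]
contact_force: [-0.3, -0.1, -0.7]
opening: 0.672
```

apply_moves(plan="0 0.2 0 0 0 0 0.7;0 0 0 0 0 0 0.7;0 0 0 0 0 0 0.3;0 0 0 0 0 0 0;0 0 0 0 0 0 0;0 0 0 0 0 0 0;0 0 0 0 0 0 0")

```text
clock: 9.65
eef_pos: [639.2, 145.9, 27.2]
tcp_rot: [-1.565, 0.001, -1.57]
contact_force: [-0.0, -0.3, -0.5]
opening: 0.996
```

apply_moves(plan="0 -2.5 0 0 0 0 0;0 -4.5 0 0 0 0 0;0 -4.5 0 0 0 0 0;0 -4.5 0 0 0 0 0;0 -4.5 -4 0 0 0 0;0 0 -4.8 0 0 0 0;0 0 -4.5 0 0 0 0;0 0 -3.5 0 0 0 0;0 0 0 0 0 0 0;0 0 0 0 0 0 0")

```text
clock: 10.65
eef_pos: [472.9, 145.5, 230.8]
tcp_rot: [-1.563, 0.002, -1.571]
contact_force: [-0.3, 0.0, -0.5]
opening: 0.999
```

```bash
python3 -c "
from h import *
im,p=wshot('spc')
go((468,176,150))
print(proj('wrist',[(468,176,80),(638,144.5,52)],p).round(1))
hsv=cv2.cvtColor(im,cv2.COLOR_BGR2HSV)
m=cv2.inRange(hsv,(8,80,60),(28,255,255))
for c in blobs(m,300): print(cv2.minAreaRect(c),cv2.boundingRect(c))
"
```

```text
pose [472.9 145.4 230.6] [-1.564  0.002 -1.571] F [-0.6 -0.6 -0.2] op 1.001
shift cm [-3.04  8.07 -0.55] turn deg [-0.4  -0.01 -0.1 ] rows 2.0
[[312.1 170.1]
 [514.7 202.7]]
((615.5, 190.5), (47.0, 47.0), 90.0) (592, 167, 48, 48)
((312.94696044921875, 164.96661376953125), (56.73500061035156, 27.126422882080078), 77.19573211669922) (296, 136, 35, 59)
((618.444091796875, 25.642587661743164), (43.08073043823242, 51.06808853149414), 77.7352294921875) (594, 0, 46, 50)
```

View pics/spc.png

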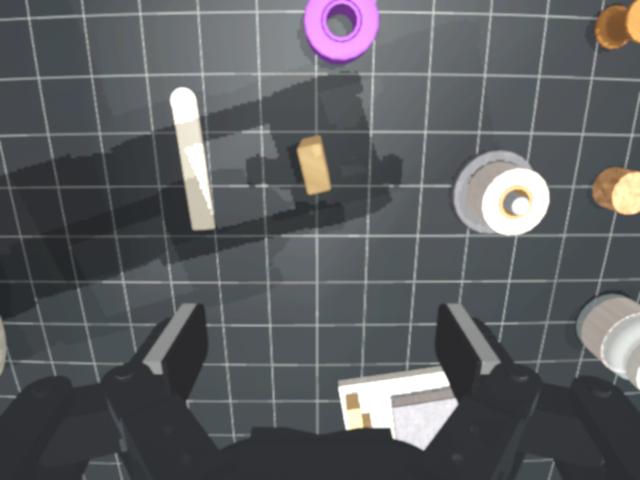

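The roll sits on the foot with the pin through its hole at (516,204). The spacer top face is around (315,170). I'll split the top face from the side face by brightness.

```bash
python3 -c "
from h import *
im,p=wload('spc')
g=cv2.cvtColor(im,cv2.COLOR_BGR2HSV)[...,2]
for v in range(134,200,3): print(v,g[v,292:336:2].tolist())
"
```

```text
134 [82, 83, 82, 82, 83, 83, 83, 83, 83, 83, 83, 90, 112, 101, 83, 81, 81, 80, 80, 79, 79, 79]
137 [79, 79, 78, 80, 80, 81, 95, 111, 129, 142, 154, 163, 169, 171, 146, 83, 78, 78, 76, 77, 77, 77]
140 [80, 79, 79, 79, 99, 154, 169, 171, 172, 173, 173, 173, 173, 174, 163, 101, 77, 77, 76, 77, 77, 77]
143 [76, 75, 65, 73, 142, 171, 174, 175, 175, 177, 181, 188, 198, 202, 184, 125, 78, 76, 77, 77, 77, 77]
146 [58, 57, 59, 129, 176, 186, 195, 203, 212, 220, 233, 244, 247, 246, 223, 160, 82, 76, 77, 77, 77, 77]
149 [55, 55, 104, 196, 219, 223, 225, 227, 228, 230, 241, 251, 252, 251, 235, 182, 101, 77, 77, 77, 77, 77]
152 [55, 54, 95, 193, 226, 229, 228, 228, 228, 229, 236, 243, 248, 249, 238, 199, 126, 78, 77, 77, 77, 77]
155 [54, 54, 66, 170, 224, 233, 232, 231, 230, 229, 229, 237, 245, 240, 232, 208, 154, 81, 77, 76, 76, 76]
158 [55, 54, 55, 127, 213, 234, 236, 235, 234, 233, 232, 232, 233, 230, 228, 217, 176, 100, 76, 75, 75, 75]
161 [55, 55, 54, 89, 189, 228, 234, 235, 236, 236, 236, 235, 234, 233, 232, 226, 197, 123, 75, 74, 75, 75]
164 [55, 54, 54, 59, 153, 212, 228, 230, 232, 233, 2
[... 513 characters left out ...]
60, 207, 215, 216, 218, 219, 220, 221, 222, 223, 224, 220, 189, 100, 73, 73]
182 [75, 74, 67, 59, 64, 68, 128, 197, 213, 214, 214, 215, 215, 217, 218, 220, 221, 219, 200, 125, 73, 72]
185 [104, 102, 102, 101, 102, 102, 119, 187, 214, 216, 215, 215, 214, 214, 215, 215, 216, 217, 208, 156, 102, 101]
188 [76, 75, 75, 75, 75, 75, 79, 166, 214, 221, 220, 219, 218, 216, 215, 214, 212, 211, 201, 152, 76, 73]
191 [74, 73, 73, 73, 73, 73, 73, 129, 205, 222, 222, 218, 212, 203, 191, 171, 157, 129, 102, 73, 70, 71]
194 [77, 72, 72, 72, 72, 71, 72, 79, 134, 163, 144, 124, 117, 90, 73, 71, 70, 71, 71, 71, 70, 71]
197 [95, 72, 71, 71, 71, 72, 70, 70, 70, 71, 71, 76, 97, 81, 71, 71, 70, 70, 71, 71, 71, 69]
```

```bash
python3 -c "
from h import *
im,p=wload('spc')
g=cv2.cvtColor(im,cv2.COLOR_BGR2HSV)[...,2]; m=np.zeros_like(g); m[130:200,285:340]=(g[130:200,285:340]>178)
c=max(blobs(m),key=cv2.contourArea); b=cv2.boxPoints(cv2.minAreaRect(c)); P=ray('wrist',b,80,p)
print(b.round(1),P.round(1),P.mean(0)); e=np.diff(np.vstack([P,P[:1]])[:,:2],axis=0); print(np.linalg.norm(e,axis=1))
for q in e: print(np.arctan2(q[1],q[0]))
"
```

```text
[[296.2 146.7]
 [319.9 140.8]
 [331.8 188.3]
 [308.1 194.2]] [[456.6 193.1  80. ]
 [473.8 197.3  80. ]
 [482.7 162.3  80. ]
 [464.9 157.8  80. ]] [469.47649178 177.61506863  80.        ]
[17.76255976 36.06632396 18.38323551 36.20942657]
0.23977155359311286
-1.322515223245461
-2.894039272139619
1.8019176863274098
```

Spacer: centre (469.5, 177.6), top-face sides 18 × 36 mm as given, yaw 0.243.

apply_moves(plan="-1.5 3 -0.2 -0.3 -7 0 0;-1.5 3 0 0 -7 0 0;0 2 0 0 0 0 0;0 0 0 0 0 0 0;0 0 0 0 0 0 0")

```text
clock: 11.2
eef_pos: [476.8, 177.3, 149.0]
tcp_rot: [-1.564, 0.001, -1.319]
contact_force: [-0.0, -0.1, -0.1]
opening: 1.003
```

```bash
python3 -c "
from h import *
go((469.5,177.6,36),-1.328)"
```

```text
pose [476.8 177.3 149. ] [-1.564e+00  1.000e-03 -1.319e+00] F [-0.  -0.1 -0.1] op 1.003
shift cm [-0.2  11.3  -0.78] turn deg [-0.4   0.51 -0.05] rows 3.0
```

apply_moves(plan="-0.2 1 -0.8 -0.4 0.5 0 0;0 2 0 0 0 0 0;0 0 0 0 0 0 0;0 0 0 0 0 0 0")

```text
clock: 11.6
eef_pos: [470.5, 177.4, 120.5]
tcp_rot: [-1.567, 0.001, -1.332]
contact_force: [0.2, -1.0, 0.5]
opening: 1.0
```

```bash
python3 -c "
from h import *
go((469.5,177.6,36),-1.328)"
```

```text
pose [470.5 177.4 120.5] [-1.567e+00  1.000e-03 -1.332e+00] F [ 0.2 -1.   0.5] op 1.0
shift cm [-0.03  8.45 -0.12] turn deg [-0.19 -0.25 -0.08] rows 2.0
```

apply_moves(plan="0 3 0 -0.2 -0.2 0 0;0 3 -0.1 0 0 0 0;0 2.2 0 0 0 0 0;0 0 0 0 0 0 0;0 0 0 0 0 0 0")

```text
clock: 12.1
eef_pos: [474.2, 178.6, 42.4]
tcp_rot: [-1.562, 0.003, -1.331]
contact_force: [0.5, -0.0, 0.8]
opening: 0.995
```

```bash
python3 -c "
from h import *
go((469.5,177.6,36),-1.328)"
```

```text
pose [474.2 178.6  42.4] [-1.562  0.003 -1.331] F [ 0.5 -0.   0.8] op 0.995
shift cm [-0.01  0.63 -0.48] turn deg [-0.53 -0.17 -0.14] rows 1.0
```

apply_moves(plan="0 0.6 -0.6 -0.6 -0.2 -0.1 0;0 0 0 0 0 0 0;0 0 0 0 0 0 0")

```text
clock: 12.4
eef_pos: [469.9, 177.8, 39.3]
tcp_rot: [-1.568, 0.001, -1.327]
contact_force: [-0.1, -0.0, -0.9]
opening: 0.997
```

```bash
python3 -c "
from h import *
go((469.5,177.6,36),-1.328)"
```

```text
pose [469.9 177.8  39.3] [-1.568e+00  1.000e-03 -1.327e+00] F [-0.1 -0.  -0.9] op 0.997
shift cm [ 0.01  0.33 -0.05] turn deg [-0.14  0.04 -0.07] rows 1.0
```

apply_moves(plan="0 0.3 0 0 0 0 0.3;0 0 0 0 0 0 0.5;0 0 0 0 0 0 0.6;0 0 0 0 0 0 0.7;0 0 0 0 0 0 0.75;0 0 0 0 0 0 0.8;0 0 0 0 0 0 0.9;0 0 0 0 0 0 1;0 0 0 0 0 0 1;0 0 0 0 0 0 1;0 0 0 0 0 0 1", squeeze=70)

```text
clock: 13.5
eef_pos: [470.8, 178.1, 37.4]
tcp_rot: [-1.566, 0.001, -1.327]
contact_force: [-0.3, 0.7, 1.5]
opening: 0.202
```

```bash
python3 -c "
from h import *
go((549,-126,130),-1.4245)"
```

```text
pose [470.8 178.1  37.4] [-1.566e+00  1.000e-03 -1.327e+00] F [-0.3  0.7  1.5] op 0.202
shift cm [31.39 -9.3   0.3 ] turn deg [-0.26  5.56 -0.09] rows 7.0
```

apply_moves(plan="0 -3.5 0 -0.2 0 0 1;0 -4 0 0 2.8 0 1;0 -2.5 0 0 2.8 0 1;4.6 0 0.4 0 0 0 1;4.6 0 0.4 0 0 0 1;4.6 0 0.4 0 0 0 1;4.6 0 0.4 0 0 0 1;4.6 0 0.4 0 0 0 1;4.6 0 0.4 0 0 0 1;2 0 0.2 0 0 0 1;0 0 0 0 0 0 1;0 0 0 0 0 0 1")

```text
clock: 14.7
eef_pos: [541.4, -121.4, 140.6]
tcp_rot: [-1.568, 0.0, -1.426]
contact_force: [0.3, 0.6, -0.3]
opening: 0.202
```

```bash
python3 -c "
from h import *
go((546.7,-127.8,110),-1.4245)"
```

```text
pose [ 541.4 -121.4  140.6] [-1.568  0.    -1.426] F [ 0.3  0.6 -0.3] op 0.202
shift cm [0.71 3.07 0.42] turn deg [-0.19 -0.07 -0.02] rows 1.0
```

apply_moves(plan="0.7 2 0.4 -0.2 0 0 1;0 2 0 0 0 0 1;0 0 0 0 0 0 1;0 0 0 0 0 0 1")

```text
clock: 15.1
eef_pos: [545.9, -123.2, 100.3]
tcp_rot: [-1.571, 0.001, -1.422]
contact_force: [0.9, -0.6, 1.4]
opening: 0.204
```

```bash
python3 -c "
from h import *
im,p=wshot('gap')
go((546.7,-127.8,90),-1.4245)
a,b=250,400
cv2.imwrite('pics/gapc.png',cv2.resize(im[100:400,170:570],(800,600),interpolation=cv2.INTER_CUBIC))"
```

```text
pose [ 545.6 -123.2  100.3] [-1.572e+00  1.000e-03 -1.422e+00] F [-0.1 -0.3 -0.1] op 0.203
shift cm [0.47 1.03 0.04] turn deg [ 0.05  0.13 -0.08] rows 1.0
```

View pics/gapc.png

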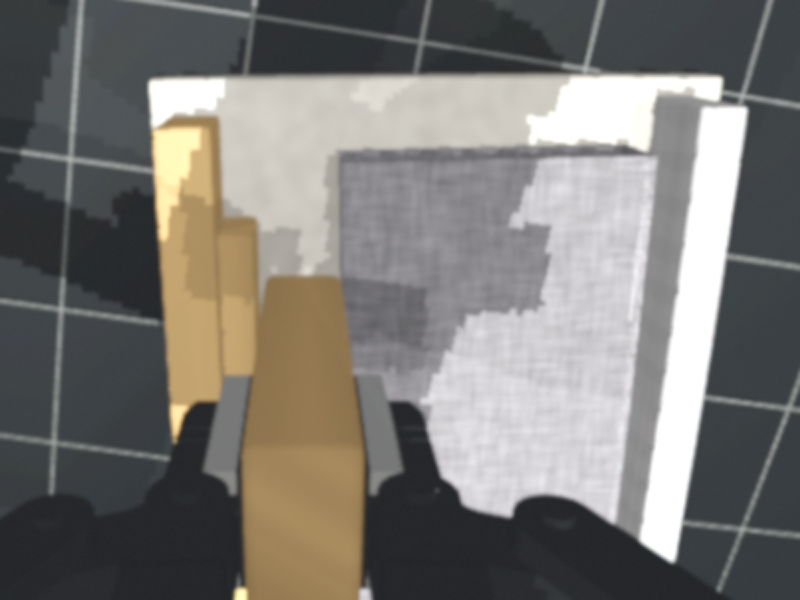

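The crop shows the spacer's lower +y edge from (268,278) to (340,278), stop_a's front edge at x≈257, and the notebook's edge at x≈340. I'll check them in the fence frame.

```bash
python3 -c "
from h import *
im,p=wload('gap'); th=.1463
fx=np.array([np.cos(th),np.sin(th)]);fy=np.array([-fx[1],fx[0]]);o=np.array([655.58,-163.33])
def loc(n,a,z):
    P=ray('wrist',[(170+x/2,100+y/2) for x,y in a],z,p)[:,:2]; print(n,np.c_[(P-o)@fx,(P-o)@fy].round(1).tolist())
loc('spacer bottom',[(268,278),(340,278)],p[0][2]-37.4)
loc('book',[(340,152),(341,270)],32); loc('stop',[(220,220),(257,220),(257,370)],34)
loc('fence top',[(703,110),(645,540)],42)
P=p[0][:2]-o;print('TCP',P@fx,P@fy)
"
```

```text
spacer bottom [[-110.6, 71.0], [-93.4, 71.0]]
book [[-92.4, 96.0], [-91.6, 62.8]]
stop [[-124.7, 77.7], [-114.7, 77.7], [-115.4, 33.1]]
fence top [[-0.9, 109.0], [1.9, -20.0]]
TCP -102.70509298060455 55.64772065808889
```

apply_moves(plan="0.2 1 -0.1 0 0 0 1;0 0 0 0 0 0 1;0 0 0 0 0 0 1")

```text
clock: 15.45
eef_pos: [545.8, -124.5, 91.4]
tcp_rot: [-1.569, 0.001, -1.421]
contact_force: [1.0, 0.3, -0.8]
opening: 0.201
```

```bash
python3 -c "
from h import *
go((544.9,-125.6,75),-1.4245)"
```

```text
pose [ 545.8 -124.5   91.4] [-1.569e+00  1.000e-03 -1.421e+00] F [ 1.   0.3 -0.8] op 0.201
shift cm [ 0.1   1.64 -0.11] turn deg [-0.09  0.22 -0.03] rows 1.0
```

apply_moves(plan="0.1 0.8 -0.1 0 0.2 0 1;0 0.5 0 0 0 0 1;0 0 0 0 0 0 1;0 0 0 0 0 0 1")

```text
clock: 15.85
eef_pos: [545.0, -126.0, 77.7]
tcp_rot: [-1.569, 0.0, -1.425]
contact_force: [0.2, 0.5, -1.5]
opening: 0.204
```

```bash
python3 -c "
from h import *
go((544.9,-125.6,65),-1.4245)"
```

```text
pose [ 545.  -126.    77.7] [-1.569  0.    -1.425] F [ 0.2  0.5 -1.5] op 0.204
shift cm [-0.04  1.27 -0.01] turn deg [-0.12 -0.02 -0.02] rows 1.0
```

apply_moves(plan="0 0.7 0 0 0 0 1;0 0.6 0 0 0 0 1;0 0.3 0 0 0 0 1;0 0 0 0 0 0 1")

```text
clock: 16.25
eef_pos: [545.1, -126.0, 60.2]
tcp_rot: [-1.569, 0.0, -1.425]
contact_force: [-0.0, 1.0, 0.1]
opening: 0.203
```

```bash
python3 -c "
from h import *
go((544.9,-125.6,50.5),-1.4245)"
```

```text
pose [ 545.1 -126.    60.2] [-1.569  0.    -1.425] F [-0.   1.   0.1] op 0.203
shift cm [-0.04  0.97 -0.02] turn deg [-0.12 -0.03 -0.02] rows 1.0
```

Bottom is at about 23 mm, inside the gap, with no contact force. Going on down.

apply_moves(plan="0 0.5 0 0 0 0 1;0 0.3 0 0 0 0 1;0 0.1 0 0 0 0 1;0 0.1 0 0 0 0 1;0 0 0 0 0 0 1;0 0 0 0 0 0 1")

```text
clock: 16.85
eef_pos: [545.4, -126.0, 49.5]
tcp_rot: [-1.568, 0.0, -1.425]
contact_force: [-0.1, -0.0, 0.1]
opening: 0.2
```

apply_moves(plan="0 0.15 0 0 0 0 1;0 0 0 0 0 0 1;0 0 0 0 0 0 1")

```text
clock: 17.15
eef_pos: [546.1, -126.2, 50.2]
tcp_rot: [-1.567, -0.0, -1.425]
contact_force: [-0.5, -0.5, -0.9]
opening: 0.196
```

apply_moves(plan="0 0.3 -0.1 0 0 0 1;0 0 0 0 0 0 1;0 0 0 0 0 0 1")

```text
clock: 17.45
eef_pos: [546.9, -126.6, 50.2]
tcp_rot: [-1.563, -0.001, -1.425]
contact_force: [0.2, -0.3, -0.6]
opening: 0.203
```

apply_moves(plan="0 0.5 -0.2 -0.4 0 0 1;0 0 0 0 0 0 1")

```text
clock: 17.65
eef_pos: [548.5, -127.2, 50.3]
tcp_rot: [-1.564, -0.003, -1.426]
contact_force: [-1.0, 0.2, -1.3]
opening: 0.202
```

```bash
python3 -c "
from h import *
go((544.9,-125.6,48),-1.4245); print(r.sense()['contact_force'],r.sense()['wrist_torque'])"
```

```text
pose [ 548.5 -127.2   50.3] [-1.564 -0.003 -1.426] F [-1.   0.2 -1.3] op 0.202
shift cm [-0.21  0.23 -0.34] turn deg [-0.38 -0.06  0.17] rows 1.0
[-0.9818167   0.18920265 -1.32873998] [0.03301017 0.24088284 0.01279017]
```

apply_moves(plan="0 0.2 -0.1 -0.4 0 0.1 1")

```text
clock: 17.75
eef_pos: [548.3, -127.5, 49.2]
tcp_rot: [-1.57, -0.002, -1.426]
contact_force: [-4.5, 2.7, 29.3]
opening: 0.203
```

The spacer is on the base: 29 N upward at TCP z 49.2, where 49.4 was expected. Now I'll push toward the fence, watching the force.

apply_moves(plan="0 0 0.15 0 0 0 1;0 0 0.15 0 0 0 1;0 0 0.15 0 0 0 1")

```text
clock: 18.05
eef_pos: [549.4, -127.2, 49.3]
tcp_rot: [-1.578, -0.001, -1.425]
contact_force: [-6.8, -0.9, 15.7]
opening: 0.199
```

```bash
python3 -c "
from h import *
th=.1463;fx=np.array([np.cos(th),np.sin(th)]);fy=np.array([-fx[1],fx[0]]);o=np.array([655.58,-163.33])
go((548,-127,49.2),-1.4245); P=r.sense()['eef_pos'][:2]-o;print(P@fx,P@fy)"
```

```text
pose [ 549.4 -127.2   49.3] [-1.578e+00 -1.000e-03 -1.425e+00] F [-6.8 -0.9 15.7] op 0.199
shift cm [-0.04  0.01 -0.13] turn deg [ 0.39 -0.    0.06] rows 1.0
-99.81674853281326 51.207903289929035
```

apply_moves(plan="0 -0.05 0.2 0.4 0 0 1;0 0 0.2 0 0 0 1;0 0 0.2 0 0 0 1")

```text
clock: 18.35
eef_pos: [550.5, -126.9, 49.3]
tcp_rot: [-1.581, 0.0, -1.423]
contact_force: [-9.3, -2.6, 18.8]
opening: 0.2
```

```bash
cat >> h.py <<'E'
def ff():
    th=.1463;fx=np.array([np.cos(th),np.sin(th)]);fy=np.array([-fx[1],fx[0]]);o=np.array([655.58,-163.33])
    s=r.sense();go((548,-127,49.2),-1.4245); P=s['eef_pos'][:2]-o;print(P@fx,P@fy,'Fx',s['contact_force'][:2]@fx,'tq',s['wrist_torque'].round(2))
E
python3 -c "
from h import *
ff()"
```

```text
pose [ 550.5 -126.9   49.3] [-1.581  0.    -1.423] F [-9.3 -2.6 18.8] op 0.2
shift cm [-0.03  0.01 -0.25] turn deg [ 0.59  0.06 -0.02] rows 1.0
-98.68159033441596 51.31542138057131 Fx -9.568432999199446 tq [-0.46  1.74 -0.04]
```

apply_moves(plan="0 -0.15 0.1 0.6 0 0 1;0 0 0.1 0.3 0 0 1")

```text
clock: 18.55
eef_pos: [550.9, -126.6, 49.5]
tcp_rot: [-1.569, 0.001, -1.423]
contact_force: [-1.3, 0.4, -0.4]
opening: 0.202
```

```bash
python3 -c "
from h import *
ff()"
```

```text
pose [ 550.9 -126.6   49.5] [-1.569e+00  1.000e-03 -1.423e+00] F [-1.3  0.4 -0.4] op 0.202
shift cm [-0.01  0.03 -0.29] turn deg [-0.13  0.07 -0.07] rows 1.0
-98.20166929174314 51.548352201604786 Fx -1.2550290627765541 tq [-0.01  0.17  0.08]
```

apply_moves(plan="0 -0.02 0.2 0 0 0 1;0 -0.02 0.2 0 0 0 1;0 -0.02 0.2 0 0 0 1")

```text
clock: 18.85
eef_pos: [553.6, -125.9, 49.3]
tcp_rot: [-1.576, 0.003, -1.423]
contact_force: [-8.7, -2.4, 13.2]
opening: 0.204
```

```bash
python3 -c "
from h import *
ff()"
```

```text
pose [ 553.6 -125.9   49.3] [-1.576  0.003 -1.423] F [-8.7 -2.4 13.2] op 0.204
shift cm [ 0.03  0.01 -0.57] turn deg [ 0.27  0.08 -0.16] rows 1.0
-95.38652486139821 51.937257906965634 Fx -8.912277008110692 tq [-0.72  1.74 -0.13]
```

apply_moves(plan="0 -0.1 0.2 0.4 0 0 1;0 -0.03 0.2 0.1 0 0 1")

```text
clock: 19.05
eef_pos: [553.7, -125.6, 49.3]
tcp_rot: [-1.575, 0.004, -1.422]
contact_force: [-9.0, -2.9, 14.4]
opening: 0.204
```

```bash
python3 -c "
from h import *
ff()"
```

```text
pose [ 553.7 -125.6   49.3] [-1.575  0.004 -1.422] F [-9.  -2.9 14.4] op 0.204
shift cm [ 0.06  0.02 -0.59] turn deg [ 0.25  0.12 -0.23] rows 1.0
-95.25153049281992 52.187889710323695 Fx -9.370278186030395 tq [-0.7   1.77 -0.14]
```

```bash
python3 -c "
from h import *
im,p=wshot('push')
cv2.imwrite('pics/pushc.png',cv2.resize(im[130:460,240:640],(800,600),interpolation=cv2.INTER_CUBIC)) if 0 else cv2.imwrite('pics/pushc.png',cv2.resize(im[60:480,80:640],(800,600),interpolation=cv2.INTER_CUBIC))
t=r.grab_frame('top'); cv2.imwrite('pics/top1.png',t)"
```

```text
(no output)
```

View pics/pushc.png

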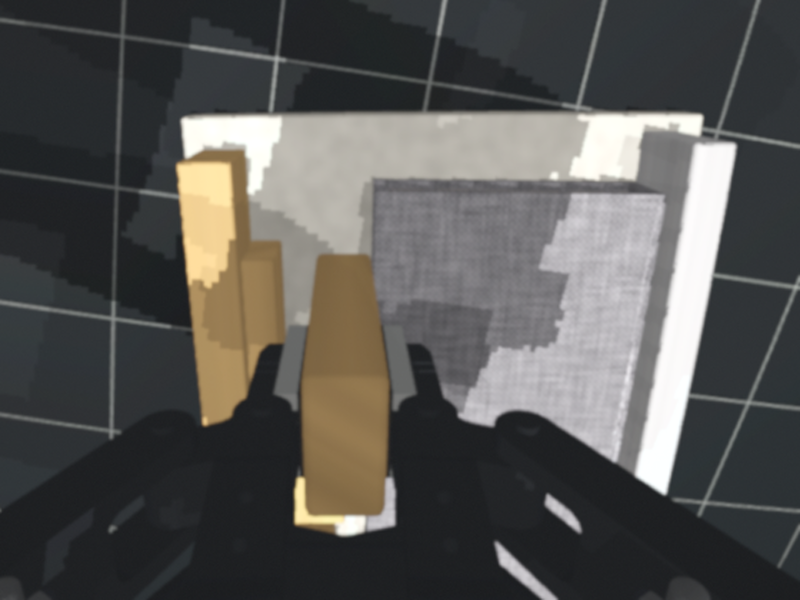

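The notebook's right edge runs along the fence face from crop (663,195) to (618,460), with no white base showing. I'll check it numerically.

```bash
python3 -c "
from h import *
im,p=wload('push'); g=cv2.cvtColor(im,cv2.COLOR_BGR2GRAY)
for v in (205,240,280,320,360,375): u0=int(80+.7*(663-(v-196)/.7*45/265)); print(v,u0-8,g[v,u0-8:u0+34].tolist())
ff()"
```

```text
205 534 [184, 190, 192, 188, 184, 187, 196, 203, 201, 186, 168, 147, 128, 121, 121, 122, 122, 122, 124, 125, 125, 125, 126, 140, 172, 205, 228, 242, 249, 252, 253, 253, 253, 251, 250, 250, 249, 249, 250, 250, 250, 251]
240 528 [187, 184, 182, 182, 186, 190, 189, 183, 176, 166, 152, 135, 123, 120, 120, 122, 122, 123, 123, 124, 125, 124, 126, 138, 170, 204, 227, 241, 249, 252, 253, 252, 252, 251, 250, 250, 250, 250, 250, 251, 251, 251]
280 521 [196, 195, 191, 190, 193, 194, 185, 174, 167, 158, 143, 125, 118, 116, 116, 117, 118, 117, 118, 119, 119, 119, 119, 121, 137, 172, 211, 238, 249, 252, 252, 252, 251, 250, 250, 249, 250, 250, 251, 251, 251, 251]
320 515 [177, 174, 174, 194, 220, 223, 199, 170, 150, 135, 123, 120, 120, 121, 120, 121, 121, 123, 124, 124, 123, 126, 147, 185, 216, 236, 247, 251, 252, 251, 251, 250, 249, 249, 249, 250, 250, 251, 251, 251, 251, 251]
360 508 [183, 191, 200, 208, 206, 197, 187, 170, 148, 129, 123, 122, 122, 121, 120, 120, 121, 122, 122, 123, 123, 133, 167, 205, 230, 244, 250, 251, 250, 250, 249, 248, 249, 249, 251, 252, 252, 253, 254, 254, 255, 255]
375 505 [199, 202, 202, 195, 195, 206, 213, 201, 173, 141, 125, 123, 124, 122, 120, 119, 119, 121, 121, 120, 120, 128, 152, 192, 226, 247, 254, 254, 254, 254, 254, 254, 254, 255, 255, 255, 255, 255, 255, 255, 254, 254]
pose [ 553.7 -125.6   49.3] [-1.575  0.004 -1.422] F [-9.1 -2.8  9.3] op 0.199
shift cm [ 0.05  0.02 -0.59] turn deg [ 0.25  0.12 -0.23] rows 1.0
-95.25942530403906 52.156629672236264 Fx -9.42728096652772 tq [-0.66  1.52 -0.08]
```

```bash
cat > gap.py <<'E'
from h import *
_,p=wload('push')
v=np.array([205,240,280,320,360,375]);b=[544.6,537.9,530.3,522.8,515.8,513.5];f=[558.4,552.4,546.4,538.0,530.5,527.8]
B=ray('wrist',np.c_[b,v],32,p)[:,:2];F=ray('wrist',np.c_[f,v],42,p)[:,:2]
cb=np.polyfit(B[:,1],B[:,0],1);cf=np.polyfit(F[:,1],F[:,0],1);print('slopes',cb,cf)
for y in (-70,-110,-160,-200,-255): print(y,'fence-book gap',np.polyval(cf,y)-np.polyval(cb,y))
E
python3 gap.py
```

```text
slopes [-1.46067607e-01  6.30086545e+02] [-1.59321811e-01  6.29297509e+02]
-70 fence-book gap 0.13875810573722447
-110 fence-book gap 0.6689262354132097
-160 fence-book gap 1.3316363975080776
-200 fence-book gap 1.8618045271839492
-255 fence-book gap 2.590785705488429
```

Estimate: the +y corner touches, but the −y end may still be about 2 mm off. I'll ease the downward load and push harder, turning the spacer slightly with the notebook.

apply_moves(plan="0 -0.12 0.2 0.5 -0.6 0 1;0 -0.05 0.3 0.2 -0.3 -0.2 1;0 -0.05 0.4 0.2 0 0 1")

```text
clock: 19.45
eef_pos: [554.1, -125.0, 49.4]
tcp_rot: [-1.577, 0.003, -1.405]
contact_force: [-17.5, -8.7, 21.4]
opening: 0.203
```

```bash
python3 -c "
from h import *
ff()"
```

```text
pose [ 554.1 -125.    49.4] [-1.577  0.003 -1.405] F [-17.5  -8.7  21.4] op 0.203
shift cm [ 0.09  0.02 -0.63] turn deg [ 0.35  1.1  -0.18] rows 1.0
-94.8294939537189 52.68829877869015 Fx -18.580252985807007 tq [-1.77  3.37 -0.31]
```

```bash
cat > gap2.py <<'E'
from h import *
im,p=wshot('push'); g=cv2.GaussianBlur(cv2.cvtColor(im,cv2.COLOR_BGR2GRAY),(1,5),0).astype(float)
B=[];F=[]
for v in range(200,385,5):
    u=int(546-(v-205)*.19); row=g[v]
    k=next((i for i in range(u-4,u+12) if row[i:i+5].max()<130),None)
    if k is None: continue
    i=k
    while row[i]<150: i-=1
    B.append((i+(row[i]-150)/(row[i]-row[i+1]),v)); i=k
    while row[i]<185: i+=1
    F.append((i-(row[i]-185)/(row[i]-row[i-1]),v))
B=ray('wrist',B,32,p)[:,:2];F=ray('wrist',F,42,p)[:,:2]
cb=np.polyfit(B[:,1],B[:,0],1);cf=np.polyfit(F[:,1],F[:,0],1);print(len(B),'slopes',cb,cf)
for y in (-70,-110,-160,-200,-255): print(y,'gap',(np.polyval(cf,y)-np.polyval(cb,y)).round(2))
print('resid',(B[:,0]-np.polyval(cb,B[:,1])).round(1),'range',B[:,1].min(),B[:,1].max())
cv2.imwrite('pics/p2.png',cv2.resize(im[150:400,400:600],(640,800)[:2] if 0 else (480,600),interpolation=cv2.INTER_CUBIC))
E
python3 gap2.py
```

```text
37 slopes [-1.66532602e-01  6.28133438e+02] [-1.59201232e-01  6.29352262e+02]
-70 gap 0.71
-110 gap 0.41
-160 gap 0.05
-200 gap -0.25
-255 gap -0.65
resid [-7.9  0.3  1.1  1.   0.9  0.8  0.4  0.7  0.7  0.6  0.5  0.3  0.   0.5
  0.4  0.4  0.3 -0.1  0.2  0.2  0.1  0.   0.2  0.4  0.2  0.1  0.2  0.
 -0.  -0.1 -0.1 -0.1 -0.4 -0.3 -0.3 -0.3 -0.7] range -159.47782139138775 -71.97565322805319
```

```bash
sed -i "s/range(200,385,5)/range(212,385,3)/; s/im,p=wshot('push')/im,p=(wshot if NEW else wload)('push')/; s/^from h import \*/from h import *\nimport sys; NEW=len(sys.argv)>1/" gap2.py; python3 gap2.py
```

```text
58 slopes [5.62218476e-01 7.08331928e+02] [-1.58788851e-01  6.29391526e+02]
-70 gap -28.47
-110 gap 0.37
-160 gap 36.42
-200 gap 65.26
-255 gap 104.92
resid [-2.410e+01 -2.320e+01 -2.230e+01 -2.140e+01 -2.050e+01 -1.970e+01
 -1.890e+01 -1.800e+01 -1.670e+01 -1.570e+01 -1.480e+01 -1.380e+01
 -1.290e+01 -1.210e+01 -1.110e+01 -1.030e+01 -9.300e+00 -8.100e+00
 -6.900e+00 -6.000e+00 -4.900e+00 -3.900e+00 -2.900e+00 -2.000e+00
 -1.100e+00 -1.000e-01  1.200e+00  2.300e+00  3.300e+00  4.400e+00
  5.400e+00  6.500e+00  7.700e+00  8.800e+00  1.010e+01  1.110e+01
  1.220e+01  1.330e+01  1.440e+01  1.560e+01  1.670e+01  1.770e+01
  1.900e+01  2.000e+01  2.110e+01  2.240e+01  2.350e+01  2.480e+01
  2.590e+01  2.690e+01  2.810e+01  2.940e+01  3.060e+01  3.180e+01
  3.310e+01  3.420e+01  3.530e+01 -2.365e+02] range -219.390384718854 -75.58824468577913
```

View pics/p2.png

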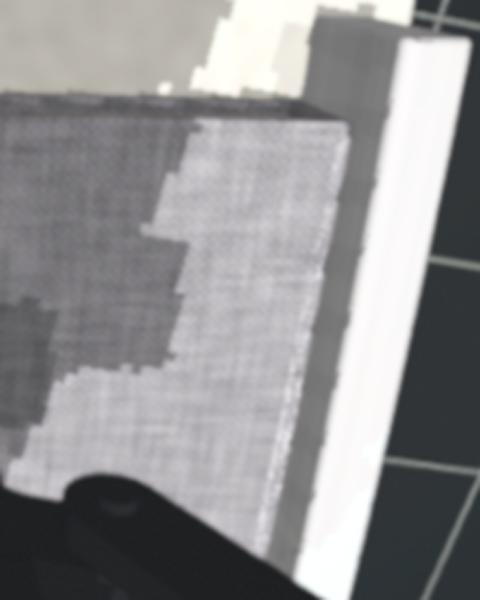

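```bash
sed -i "s/^cb=/ok=abs(B[:,0]-np.polyval(cb0:=[-.155,np.median(B[:,0]+.155*B[:,1])],B[:,1]))<3; B=B[ok]; F=F[ok]\ncb=/" gap2.py; python3 gap2.py
```

```text
57 slopes [-1.52715635e-01  6.29936767e+02] [-1.59051585e-01  6.29365771e+02]
-70 gap -0.13
-110 gap 0.13
-160 gap 0.44
-200 gap 0.7
-255 gap 1.04
resid [ 0.3  0.2  0.2  0.2  0.1 -0.  -0.3 -0.2  0.1  0.1  0.1  0.1  0.  -0.1
 -0.2 -0.4 -0.4 -0.2  0.1 -0.   0.   0.1 -0.  -0.1 -0.3 -0.4 -0.  -0.
 -0.1 -0.1 -0.1 -0.1  0.   0.1  0.3  0.1  0.2  0.2  0.1  0.2  0.2  0.1
  0.2  0.  -0.   0.1  0.   0.2  0.1 -0.1 -0.1 -0.  -0.  -0.   0.  -0.1
 -0.3] range -159.47782139138775 -75.58824468577913
```

The far-end estimate fell from 2.6 to about 1 mm, which is near the measuring error. One more firm push, easing Fz.

apply_moves(plan="0 -0.15 0.3 0.4 0 0 1;0 -0.08 0.4 0.2 0 -0.1 1;0 -0.08 0.5 0.3 0 0 1")

```text
clock: 19.8
eef_pos: [554.6, -124.3, 49.4]
tcp_rot: [-1.584, 0.005, -1.404]
contact_force: [-20.9, -11.0, 24.2]
opening: 0.203
```

```bash
python3 -c "
from h import *
ff()"; python3 gap2.py 1 | head -6
```

```text
pose [ 554.6 -124.3   49.4] [-1.584  0.005 -1.404] F [-20.9 -11.   24.2] op 0.203
shift cm [ 0.16  0.03 -0.7 ] turn deg [ 0.77  1.16 -0.3 ] rows 1.0
-94.18987819176799 53.33962725904435 Fx -22.29855593329211 tq [-2.26  3.88 -0.21]
57 slopes [-1.63919869e-01  6.28805786e+02] [-1.59035936e-01  6.29344008e+02]
-70 gap 0.2
-110 gap 0.0
-160 gap -0.24
-200 gap -0.44
-255 gap -0.71
```

apply_moves(plan="0.1 -0.2 0.2 0.8 0.3 -0.2 1;0.05 -0.1 0.4 0.5 0 -0.1 1")

```text
clock: 20.05
eef_pos: [554.4, -124.9, 50.0]
tcp_rot: [-1.574, 0.003, -1.409]
contact_force: [-13.8, -3.4, 5.6]
opening: 0.203
```

```bash
python3 -c "
from h import *
ff()"; python3 gap2.py 1 | head -6
```

```text
pose [ 554.4 -124.9   50. ] [-1.574  0.003 -1.409] F [-13.8  -3.4   5.6] op 0.203
shift cm [ 0.11  0.08 -0.66] turn deg [ 0.19  0.86 -0.18] rows 1.0
-94.5183224330074 52.78689144351103 Fx -14.156603877465832 tq [-0.71  2.7  -0.09]
57 slopes [-1.61407597e-01  6.29067787e+02] [-1.58344225e-01  6.29361534e+02]
-70 gap 0.08
-110 gap -0.04
-160 gap -0.2
-200 gap -0.32
-255 gap -0.49
```

Flush within the noise (±0.5 mm). The push is 14 N, Fz 6 N, and the spacer is upright to 0.2°. One last overall look.

```bash
python3 -c "
from h import *
t=r.grab_frame('top'); s=r.grab_frame('scene'); cv2.imwrite('pics/f_t.png',t); cv2.imwrite('pics/f_s.png',s)
a=cv2.resize(t[150:340,160:520],(800,422),interpolation=3)
b=cv2.resize(s[180:330,170:290],(200*12//15*1,178),interpolation=3); 
c=cv2.resize(s[190:300,170:350],(291,178),interpolation=3); o=np.zeros((600,800,3),np.uint8); o[:422]=a; o[422:,:291]=c
cv2.imwrite('pics/fin.png',o)"
```

```text
(no output)
```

View pics/fin.png

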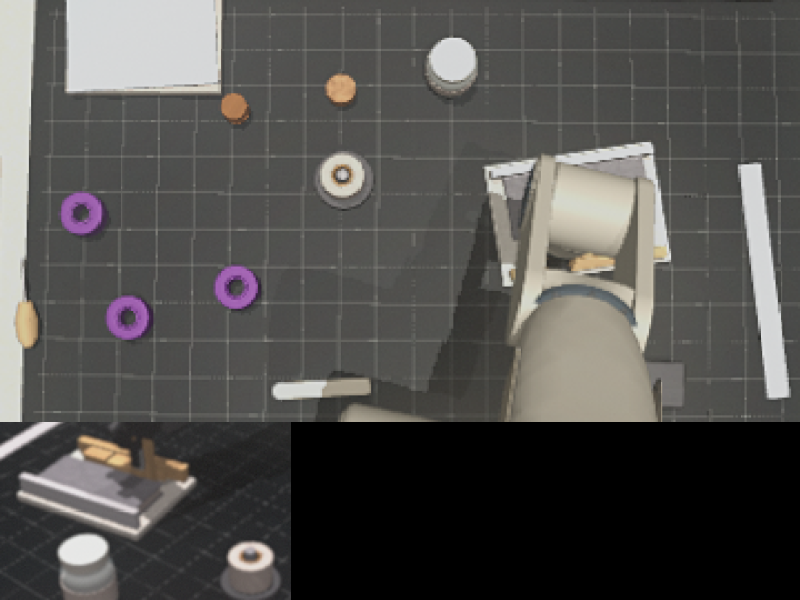

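The roll lies on the spindle foot at (343,175) and the bystanders are where they were. The notebook sits along the fence. Handing in.

```bash
python3 -c "
from h import *
ff(); print(r.sense()['clock']); print(r.sign_off())"
```

```text
pose [ 554.4 -124.8   49.8] [-1.575  0.003 -1.409] F [-11.8  -3.3   4.6] op 0.197
shift cm [ 0.11  0.06 -0.66] turn deg [ 0.22  0.88 -0.19] rows 1.0
-94.50836027989446 52.856685007432816 Fx -12.149579956409008 tq [-0.64  2.16 -0.09]
20.2
the job is handed in; nothing more can be done
None
```

I put the white roll on the spindle and let it go. I then stood the spacer in the gap at stop_a, pushed the notebook against the fence, and handed in at 20.2 s still gripping and pressing.

- **Roll:** I let it go about 1 mm above its seated height by the arm's reading. In the last picture it lies on the foot with the pin through its hole.
- **Spacer:** it touches the base, with about 5 N upward on the tool and the arm within 0.5 mm of the expected height. It is upright to about 0.25°.
- **Notebook:** by the wrist camera, the gap to the fence is within ±0.5 mm along its length. I could only see the +y half, so the −y end is extrapolated. An earlier check showed that end about 2.6 mm off, so I pushed twice more until the gap closed.
- **Push:** about 12 N into the fence at hand-in, down from 14 N a moment before. Part of that may be friction between the spacer and the base.
- **Forces:** the highest force I read was about 34 N overall at the wrist, below the 120 N limit. I only read it between moves, so a brief higher peak could have been missed.
- **Other things on the table:** in the last overhead picture the visible items look unmoved. The arm partly hides the pressing weight there. I compared them by eye only.

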